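Set the enclosure's sliding window to its marked working height

TASK

Push the sliding window of the small benchtop enclosure up from beneath its lip until the pointed tab at the left end of the lip is level with the point of the marker clip on the left post, then take the hand away so that the window stays there. Use the fingers only to push: do not pinch the lip or touch the clear pane, and leave the marker clip and the loose things around the enclosure where they are.

Things in the scene. Friction and masses are not known exactly. Their poses are not given: they have to be found in the camera images.
- enclosure: Fixed white benchtop weighing enclosure, clear sides, 280 mm wide, 450 mm high. Origin on the worktop midway between its two front posts; x points into the enclosure, away from the robot, y to the left, z up. Posts (24 mm along y, 30 mm along x) centred at y = +-132 mm. Only the lip, its tab and the marker clip stand more than 22 mm in front of the origin.
- sash (a joint): Height of the sliding window (m), 0 lowest, 0.20 highest, starting at 0 to 0.05. It slides straight up between the posts, is balanced by hidden counterweights, needs about 2 to 5 N to move either way and stays where it is left.
- lip_front (a point): Middle of the front edge of the window's lip, at the height of its flat underside; 100 mm above the worktop when the window is lowest, moves with it. The lip is an aluminium ledge 170 mm long along y, 10 mm thick, rounded in front, jutting 39 mm from the window's bottom rail toward the robot. The space below it is free down to the worktop.
- lip: The aluminium ledge itself with its pointed tab, the part to push from beneath. Axes as the enclosure's; the origin is at the height of the underside, 45 mm behind the front edge, at mid length.
- lip_cover: Dark ribbed rubber strip, 150 x 18 x 3 mm, on top of the lip, set back 18 mm from the front edge. Origin as that of lip.
- pane: The clear pane with its top rail, 236 mm wide, 22 to 202 mm above its origin, which is that of lip. Not to be touched.
- sash_pointer (a point): Tip of the steel cone 16 mm long that points left (enclosure +y) from the left end of the lip; 5 mm above the lip's underside; moves with the window.
- mark_point (a point): Tip of the steel cone that points right (enclosure -y) from the steel marker clip on the front of the left post; this is the marked height. The clip is 18 mm high; it starts 0.05 to 0.17 m above the window's pointer and must not be shifted.
- beaker: Loose empty glass beaker, 70 mm across, 85 mm high, standing to the right in front of the enclosure; origin at the centre of its underside.
- amber_vial: Loose small brown vial with black cap, 28 mm across, 57 mm high, standing to the left in front; origin at the centre of its underside.
- tape_roll: Loose roll of beige tape lying flat, 93 mm across, 18 mm high, to the right; origin at the centre of its underside.
- petri: Loose closed petri dish lying flat, 89 mm across, 15 mm high, in front to the right; origin at the centre of its underside.

How it is judged (in metres and radians):
On the way:
1. the window rises, pushed by the fingers (or the hand behind them) beneath its lip (contact force between any of the fingers, the arm and lip above 0.5 N and distance of sash_pointer from where it was at the start of the episode above 0.02 m), for 0.1 s.
At the end, for the whole second after the job is handed in: The window is at rest with the tip of its pointer within 8 mm of the height of the marker clip's point (z of sash_pointer in the frame of mark_point between -0.008 and 0.008 m and velocity of joint sash between -0.005 and 0.005 m/s); the robot touches nothing.
It fails at once if the lip is pinched: fingers press its aluminium ledge and the rubber strip on top at once (contact force between the fingers and lip above 1 N and contact force between the fingers and lip_cover above 1 N).
It fails at once if the robot touches the clear pane (contact force between any of the fingers, the arm and pane above 1 N).
It fails at once if the marker clip is shifted more than 5 mm (distance of mark_point from where it was at the start of the episode above 0.005 m).
It fails at once if a loose thing is moved more than 15 mm (distance of any of beaker, amber_vial, tape_roll, petri from where it was at the start of the episode above 0.015 m).
It also fails if it takes over 38 s, if anything falls off the work surface, if the arm or the gripper's body presses on something with over 40 N, if the wrist force passes 120 N, or if a joint passes its speed limit or range.

ROBOT

A 6-joint arm with a two-finger parallel gripper is mounted at the origin on a cart in front of the work surface, level with it; the furniture and walls round the work are solid. World frame = base frame: x ahead of the robot, y to its left, z up, the work surface at z = 0. Lengths are in m, angles in degrees, forces in N, time in s.
With the tool pointing down it reaches from about 0.375 to 0.9 m from the base axis. Payload 3.1 kg.
Tool frame: the origin (TCP) lies midway between the tips of the shut fingers; the grasp point (between the pads) lies 19 mm behind it; z points along the fingers, y is the line along which they close (so a half turn about z gives the same grasp; the last joint's range is limited). The gripper opens to 87 mm and grips with 3 to 60 N. Pads are 19 mm wide; open, the fingers measure 117 mm over their backs; the gripper's body (75 mm by 190 mm) begins 51 mm behind the grasp point.
Start: joints at [62.309, 30.224, 82.088, -0, 67.689, -10.227], TCP at [0.188, 0.596, 0.223] pointing down, gripper open.
Joint ranges: [-176.69, 176.69], [-43.24, 126.21], [12.49, 139.97], [-82, 262], [0, 151.66], [-163.58, 163.58]. Speed limits (degrees/s): [159.86, 159.86, 180, 180, 180, 180].

INTERFACE

Orientations are given as a 3x3 rotation matrix whose columns are the frame's x, y, z axes.
In Python, from rig import read_state, capture, camera_info, hand_in gives the robot as it stands.
- The arm moves only by the tool drive_tool, never from a script. Its argument "motion" is a list of rows, each a list of 2 entries, a list of its own where there are three numbers: the shift along the tool's x, y, z in mm, then the turn, a rotation vector about the tool's x, y, z in rad. A call has 1 to 5 rows; each row shifts and turns the commanded pose from where the row before left it, along the tool's axes as they then stand; what a row does not reach is not made up. A row lasts 1/10 s, in which the tool goes at most 50 mm and 8.59 degrees, less where a joint would pass 70% of its speed; a pose out of reach is approached as far as the arm can. A call is refused whole if a number of a shift passes 50 or a number of a turn 0.15, either way. A call with a gripper value outside its range is refused whole. "gripper" is the opening, from 0 (shut) to 1 (fully open), set as the call begins (left out, the last holds). The fingers move at their own pace and stop on an object; the grip force is fixed at half the most. Time passes only in rows, so rows that do not move let the fingers close. It gives the time, the measured TCP pose, the force, the opening and the grip force at its end, in the units of the state.
- read_state(): the state, without advancing time (a new reading comes with each control period).
- capture(name): name is "side" or "top"; returns the picture (400x640x3 uint8, red, green, blue); there is no depth.
- camera_info(name): a dict with "fovy" (degrees; the focal length in pixels is half the picture's height over the tangent of half this angle, whatever the lens; pixels are square), "cx", "cy" (the principal point, pixels), "xyz" and "orientation" of the camera in the world. Camera axes: x right, y down, z forward; pixel columns grow to the right and rows downward; lengths in m; the calibration is good to about 2 mm. A picture is of the moment at which its call begins. camera_info takes no time and is no camera call.
- hand_in(): hands the job in; it is judged then, once.
The state is a dict: "time_s": time; "joint_positions": joint angles; "qvel": joint speeds; "tau": joint torques, N m; "position": TCP position; "tcp_rot": TCP orientation; "force": force on the tool from outside, world axes, zero at the start; "moment": the same for the moment, N m; "opening": opening from 0.0 (shut) to 1.0 (fully open); "grasp_force": force on a finger pad.
Only numpy, scipy, OpenCV 4.12 (cv2) and the standard library are available. Lean on these libraries where they do the work, as an engineer would, in place of code of your own. Each camera call takes 0.05 s, during which the arm holds its last target. There are 200 camera calls.

## Working session

There is one attempt and no reset: what is moved stays moved. The work goes in short steps, Python scripts to look and compute and a tool call to move; the robot and the scene stay as the last step left them, time stands still between calls to the robot, and variables do not carry over. Pictures are saved under pics/ and viewed, at most 10 in all, crops included, and the job is handed in when it is done.

Besides the shell and the picture viewer there is one more tool, called after "Request:" as name(argument=value, ...) on one line, values as JSON. drive_tool: Moves the arm, as the interface text tells. Its arguments: {"type":"object","properties":{"motion":{"type":"array","items":{"type":"array"}},"gripper":{"type":"number"}},"required":["motion"]}

```bash
mkdir -p pics; python3 - <<'E'
from rig import *
import cv2
for n in("side","top"):
    cv2.imwrite(f"pics/{n}0.png",capture(n)[:,:,::-1]); print(camera_info(n))
s=read_state();print(s)
E
```

```text
{'fovy': 47.13677681951356, 'cx': 321.2843935134097, 'cy': 197.77900393517095, 'xyz': array([-0.10493355,  0.49695789,  0.519117  ]), 'orientation': array([[-0.61674009, -0.34579661,  0.70714664],
       [-0.78712358,  0.28033383, -0.54940824],
       [-0.00825362, -0.89545388, -0.44507778]])}
{'fovy': 51.73637110371586, 'cx': 323.2182684735862, 'cy': 201.0616895749224, 'xyz': array([ 0.3538295 , -0.04630774,  0.97093574]), 'orientation': array([[ 1.98197006e-02, -9.67693071e-01,  2.51350948e-01],
       [-9.99794745e-01, -2.02392684e-02,  9.15981166e-04],
       [ 4.20077067e-03, -2.51317511e-01, -9.67895584e-01]])}
{'time_s': 0.1, 'joint_positions': array([ 6.23089712e+01,  3.02737328e+01,  8.21496017e+01, -1.54290721e-03,
        6.76885800e+01, -1.02301335e+01]), 'qvel': array([-0.02731931, -0.2662828 , -0.1023403 ,  0.01630939, -0.0350398 ,
       -0.03249762]), 'tau': array([-9.82426609e-04, -4.40985489e+01, -1.77150732e+01,  6.34740083e-02,
        5.34313009e-02, -5.27068130e-05]), 'position': array([0.18723076, 0.59560342, 0.22166539]), 'tcp_rot': array([[-9.53924894e-01,  3.00044184e-01, -8.85633898e-04],
       [ 3.00045317e-01,  9.53923360e-01, -1.74113597e-03],
       [ 3.22409143e-04, -1.92664325e-03, -9.99998092e-01]]), 'force': array([ 1.20241985, -0.10537229,  0.06908452]), 'moment': array([0.01629281, 0.00393486, 0.00815091]), 'grasp_force': 0.0, 'opening': 0.9978694716766016}
```

View pics/side0.png

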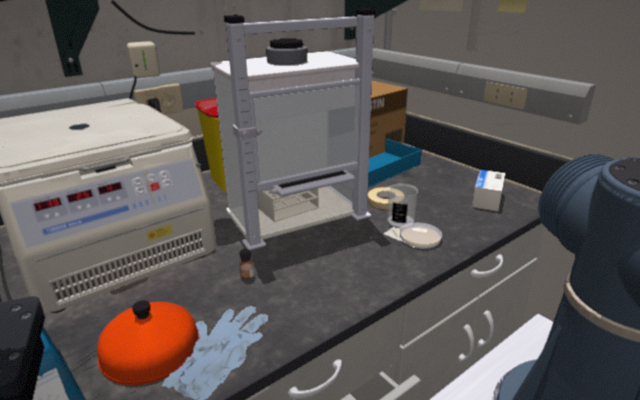

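View pics/top0.png

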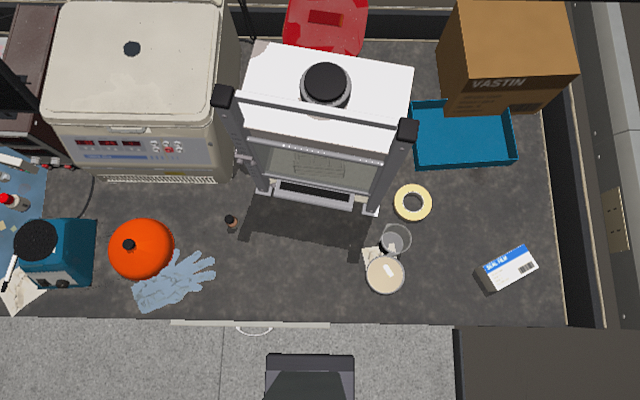

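The side view shows the enclosure with its clip at about (245,131) on the left post, and the lip from about (258,190) to (355,177). In the top view the lip spans about (275,190) to (352,205). I'll zoom in.

```bash
python3 - <<'E'
import cv2
a=cv2.imread("pics/side0.png")[110:260,220:380];cv2.imwrite("pics/s1.png",cv2.resize(a,None,fx=4,fy=4,interpolation=cv2.INTER_CUBIC))
a=cv2.imread("pics/top0.png")[80:225,220:420];cv2.imwrite("pics/t1.png",cv2.resize(a,None,fx=4,fy=4,interpolation=cv2.INTER_CUBIC))
E
```

```text
(no output)
```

View pics/s1.png

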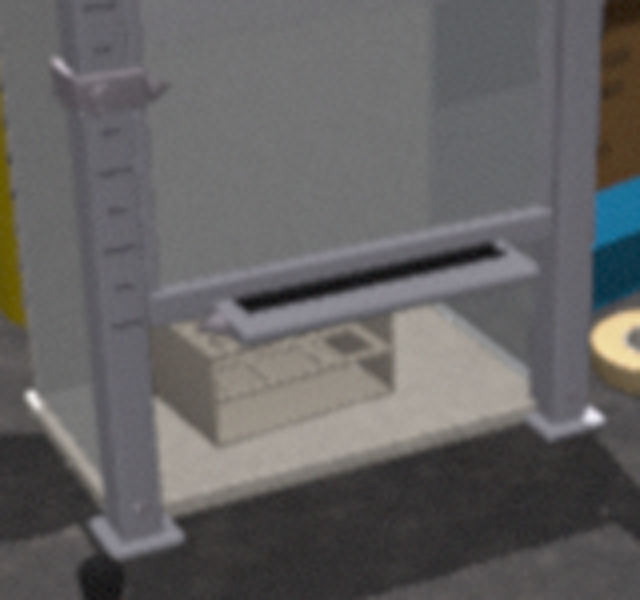

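View pics/t1.png

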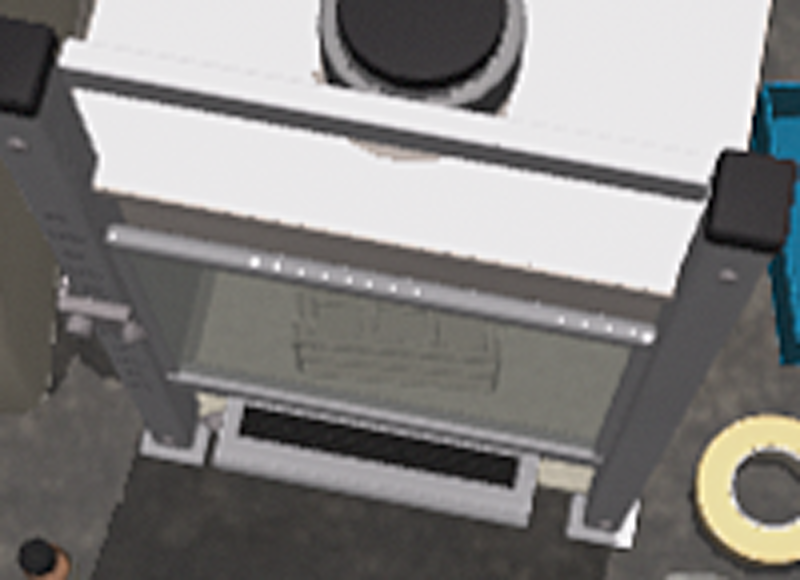

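```bash
cat > h.py <<'E'
import numpy as np
from rig import camera_info
C={n:camera_info(n) for n in("side","top")}
def ray(n,u,v):
    c=C[n];f=200/np.tan(np.radians(c["fovy"]/2))
    d=np.array([(u-c["cx"])/f,(v-c["cy"])/f,1]);d=c["orientation"]@d
    return c["xyz"],d/np.linalg.norm(d)
def tri(s,t):
    A=[];b=[]
    for n,p in(("side",s),("top",t)):
        o,d=ray(n,*p);P=np.eye(3)-np.outer(d,d);A.append(P);b.append(P@o)
    x=np.linalg.lstsq(np.vstack(A),np.hstack(b),rcond=None)[0]
    return x,[np.linalg.norm(a@x-c)*1e3 for a,c in zip(A,b)]
def plane(n,p,z):
    o,d=ray(n,*p);return o+d*(z-o[2])/d[2]
def proj(n,X):
    c=C[n];f=200/np.tan(np.radians(c["fovy"]/2));q=c["orientation"].T@(np.asarray(X)-c["xyz"])
    return q[:2]/q[2]*f+[c["cx"],c["cy"]]
E
python3 - <<'E'
from h import *
S=lambda u,v:(220+u/4-.4,110+v/4-.4); T=lambda u,v:(220+u/4-.4,80+v/4-.4)
np.set_printoptions(precision=4,suppress=True)
for n,s,t in[("lipL",(243,337),(215,462)),("lipR",(537,270),(530,522)),("ptr",(203,322),(207,428)),("mark",(170,87),(143,332)),
 ("cL",(237,306),(241,432)),("cR",(505,252),(520,484))]:
    x,e=tri(S(*s),T(*t));print(n,x,e)
for k,s,t in [("footLfl",(117,557),(142,455)),("footLfr",(185,530),(203,463)),("footRfr",(605,418),(630,547)),("footRfl",(545,438),(570,540))]:
    print(k,plane("side",S(*s),0.003),plane("top",T(*t),0.003))
for k,s,t in [("beaker",(402,220),(395,245)),("vial",(247,276),(231,228)),("petri",(420,237),(385,275)),("tape",(386,198),(413,202))]:
    print(k,plane("side",s,.01),plane("top",t,.01))
E
```

```text
lipL [0.5852 0.0616 0.1247] [np.float64(0.9964183583055756), np.float64(0.9964183583056334)]
lipR [ 0.5561 -0.1061  0.124 ] [np.float64(1.0375947411203785), np.float64(1.0375947411199957)]
ptr [0.6052 0.0687 0.1268] [np.float64(3.7974250531819234), np.float64(3.797425053181855)]
mark [0.6109 0.0803 0.2509] [np.float64(1.0345900082400952), np.float64(1.0345900082401658)]
cL [0.6022 0.0501 0.1312] [np.float64(3.942202959819591), np.float64(3.9422029598194683)]
cR [ 0.5754 -0.1003  0.1295] [np.float64(1.1481914167342095), np.float64(1.1481914167345033)]
footLfl [0.6225 0.123  0.003 ] [0.6211 0.1208 0.003 ]
footLfr [0.6229 0.0815 0.003 ] [0.6169 0.0834 0.003 ]
footRfr [ 0.5735 -0.1776  0.003 ] [ 0.57   -0.1756  0.003 ]
footRfl [ 0.5777 -0.1339  0.003 ] [ 0.5735 -0.1396  0.003 ]
beaker [ 0.4997 -0.2038  0.01  ] [ 0.5005 -0.2157  0.01  ]
vial [0.5335 0.1777 0.01  ] [0.533  0.1713 0.01  ]
petri [ 0.4249 -0.1789  0.01  ] [ 0.4306 -0.191   0.01  ]
tape [ 0.6017 -0.2557  0.01  ] [ 0.6056 -0.2616  0.01  ]
```

Request:
drive_tool(motion=[[[-22, -25, -22], [0, 0, 0]], [[-22, -25, -22], [0, 0, 0]], [[-22, -25, -22], [0, 0, 0]], [[-22, -25, -22], [0, 0, 0]], [[-22, -25, -22], [0, 0, 0]]], gripper=0)

```text
time_s: 0.6
position: [0.255, 0.4424, 0.3329]
tcp_rot: [[-0.954, 0.3, -0.001], [0.3, 0.954, -0.001], [0.0, -0.001, -1.0]]
force: [0.6, 0.2, -0.7]
opening: 0.629
grasp_force: 0.0
```

```bash
python3 - <<'E'
from rig import *
s=read_state();print(s["time_s"],s["joint_positions"],s["position"],s["tcp_rot"],s["force"])
E
```

```text
0.6 [ 4.74914950e+01  1.44017844e+01  8.95769298e+01 -9.85603006e-03
  7.60823509e+01 -2.50640133e+01] [0.25501998 0.44242124 0.33291993] [[-9.54020168e-01  2.99741827e-01 -5.97063330e-04]
 [ 2.99742271e-01  9.54019792e-01 -8.98493095e-04]
 [ 3.00294272e-04 -1.03614565e-03 -9.99999418e-01]] [ 0.62930713  0.22884338 -0.70263502]
```

Request:
drive_tool(motion=[[[0, -20, -20], [0, 0, 0]], [[0, 0, 0], [0.12, 0, 0]], [[0, 0, 0], [0.12, 0, 0]], [[0, 0, 0], [0.12, 0, 0]], [[0, 0, 0], [0, 0, 0]]])

```text
time_s: 1.1
position: [0.2495, 0.4263, 0.3502]
tcp_rot: [[-0.954, 0.279, -0.107], [0.299, 0.892, -0.339], [0.001, -0.355, -0.935]]
force: [-0.1, 0.1, -0.2]
opening: 0.172
grasp_force: 0.0
```

```bash
python3 - <<'E'
from rig import *
s=read_state();print(s["time_s"],s["joint_positions"],s["position"],s["tcp_rot"],s["force"])
E
```

```text
1.1 [ 51.29078883  22.46836336  77.75624364  -7.44723012  99.21533193
 -21.24647912] [0.2495167  0.42634806 0.35020279] [[-0.95419188  0.27926442 -0.10737428]
 [ 0.29919276  0.89210857 -0.33856461]
 [ 0.00124047 -0.35518121 -0.93479665]] [-0.13057738  0.14746612 -0.15942462]
```

```bash
cat > k.py <<'E'
import numpy as np
from scipy.optimize import least_squares
from scipy.spatial.transform import Rotation as R
D=[([62.3089712,30.2737328,82.1496017,0,67.68858,-10.23013],[.18723076,.59560342,.22166539]),
([47.491495,14.4017844,89.5769298,-.00986,76.0823509,-25.0640133],[.25501998,.44242124,.33291993]),
([51.29078883,22.46836336,77.75624364,-7.44723012,99.21533193,-21.24647912],[.2495167,.42634806,.35020279])]
def fk(q,p):
    d,a2,a3,e,L=p
    r=lambda a,i:R.from_euler(a,q[i],degrees=True)
    A=r('z',0)*r('y',1);B=A*r('y',2);W=B*r('z',3)*r('y',4)*r('z',5)*R.from_euler('z',90,degrees=True)
    w=np.array([0,0,d])+A.apply([0,0,a2])+B.apply([e,0,a3])
    return w+W.apply([0,0,L]),W,w
f=least_squares(lambda p:np.hstack([fk(q,p)[0]-x for q,x in D]+[[.02*p[3]]]),[.25,.45,.42,0,.25])
P=f.x
LO=np.array([-176.69,-43.24,12.49,-82,0,-163.58]);HI=np.array([176.69,126.21,139.97,262,151.66,163.58])
def ik(x,Rt,q0):
    g=lambda q:np.hstack([(fk(q,P)[0]-x)*5,(fk(q,P)[1]*Rt.inv()).as_rotvec()])
    s=least_squares(g,np.clip(q0,LO+.5,HI-.5),bounds=(LO,HI),x_scale=30);return s.x,np.abs(s.fun).max()
E
python3 - <<'E'
from k import *
np.set_printoptions(precision=4,suppress=True)
print(P,np.abs(f.fun).max()*1e3, fk(D[2][0],P)[1].as_matrix())
ye=np.array([.0291,.1677,0]);ye/=np.linalg.norm(ye);xe=np.array([ye[1],-ye[0],0])
mid=np.array([.5707,-.0223,0])
for t in(0,20,30,45,60):
  for sg in(1,-1):
    z=xe*np.cos(np.radians(t))-np.array([0,0,np.sin(np.radians(t))])
    y=sg*ye;x=np.cross(y,z);Rt=R.from_matrix(np.c_[x,y,z])
    for h in(.085,.215):
      for q0 in([0,50,120,180,80,90*1],[0,50,120,180,80,-90],[0,50,120,0,10,-90],[0,50,120,0,10,90]):
        q,e=ik(mid+xe*.022+[0,0,h],Rt,q0)
        if e<1e-3:print(t,sg,h,q,fk(q,P)[2])
E
```

```text
[-1.1315 -0.2735  0.2239 -1.4304 -0.3796] 98.7874860317739 [[-0.9542  0.2793 -0.1074]
 [ 0.2992  0.8921 -0.3386]
 [ 0.0012 -0.3552 -0.9348]]
45 1 0.085 [ -4.8003  99.0079  33.3982 -52.8499   4.4735 -33.6631] [ 0.8569 -0.072  -0.1834]
45 1 0.085 [ -4.8003 -14.5907 128.8093  -9.9077  21.181  -77.1785] [ 0.8569 -0.072  -0.1834]
45 1 0.085 [ -4.8003 -14.5907 128.8093  -9.9077  21.181  -77.1785] [ 0.8569 -0.072  -0.1834]
45 -1 0.085 [ -4.8003  99.0079  33.3982 -52.8499   4.4735 146.3369] [ 0.8569 -0.072  -0.1834]
45 -1 0.085 [ -4.8003 -14.5907 128.8093  -9.9077  21.181  102.8215] [ 0.8569 -0.072  -0.1834]
60 1 0.085 [ -4.2935  57.122   68.2852  -6.6073  24.8546 -79.1892] [ 0.7794 -0.0585 -0.2438]
60 1 0.085 [ -4.2935  25.6039  93.9222  -5.4351  30.7036 -80.5123] [ 0.7794 -0.0585 -0.2438]
60 1 0.085 [ -4.2935  25.6039  93.9223  -5.4351  30.7036 -80.5123] [ 0.7794 -0.0585 -0.2438]
60 1 0.215 [ -4.2935  95.2381  32.5783  -7.2718  22.463  -78.4639] [ 0.7794 -0.0585 -0.1138]
60 1 0.215 [ -4.2935 -20.1896 129.6292  -4.2485  40.7548 -81.9684] [ 0.7794 -0.0585 -0.1138]
60 1 0.215 [ -4.2935 -20.1896 129.6292  -4.2485  40.7548 -81.9684] [ 0.7794 -0.0585 -0.1138]
60 -1 0.085 [ -4.2935  57.122   68.2852  -6.6073  24.8546 100.8108] [ 0.7794 -0.0585 -0.2438]
60 -1 0.085 [-4.2935 25.6039 93.9222 -5.4351 30.7036 99.4877] [ 0.7794 -0.0585 -0.2438]
60 -1 0.215 [ -4.2935  95.2381  32.5783  -7.2718  22.463  101.5361] [ 0.7794 -0.0585 -0.1138]
60 -1 0.215 [ -4.2935 -20.1896 129.6292  -4.2485  40.7548  98.0316] [ 0.7794 -0.0585 -0.1138]
```

```bash
sed -i 's/d,a2,a3,e,L=p/d,a2,a3,e,L,o=p/; s/B.apply(\[e,0,a3\])/B.apply([e,o,a3])/; s/.42,0,.25\])/.42,0,.25,.111])/' k.py
python3 - <<'E'
from k import *
np.set_printoptions(precision=4,suppress=True)
print(P,np.abs(f.fun).max()*1e3)
ye=np.array([.0291,.1677,0]);ye/=np.linalg.norm(ye);xe=np.array([ye[1],-ye[0],0])
mid=np.array([.5707,-.0223,0])
for t in(0,20,30,45,60):
  for sg in(1,-1):
    z=xe*np.cos(np.radians(t))-np.array([0,0,np.sin(np.radians(t))])
    y=sg*ye;x=np.cross(y,z);Rt=R.from_matrix(np.c_[x,y,z])
    for h in(.085,.215):
      for q0 in([0,50,120,180,80,90*1],[0,50,120,180,80,-90],[0,50,120,0,10,-90],[0,50,120,0,10,90]):
        q,e=ik(mid+xe*.022+[0,0,h],Rt,q0)
        if e<1e-3:print(t,sg,h,q,fk(q,P)[2])
E
```

```text
[0.259  0.5778 0.3899 0.0958 0.2988 0.1107] 1.9163195953115078
0 1 0.085 [-16.93    79.7548 132.8594 171.6052 122.3347  85.4869] [0.298 0.025 0.085]
0 1 0.215 [-16.93    59.7786 139.9018 172.4795 109.5239  87.4737] [0.298 0.025 0.215]
0 -1 0.085 [-16.93    79.7548 132.8594 171.6052 122.3347 -94.5131] [0.298 0.025 0.085]
0 -1 0.085 [-16.93    79.7548 132.8594 171.6052 122.3347 -94.5131] [0.298 0.025 0.085]
0 -1 0.215 [-16.93    59.7786 139.9018 172.4795 109.5239 -92.5262] [0.298 0.025 0.215]
0 -1 0.215 [-16.93    59.7786 139.9018 172.4795 109.5239 -92.5263] [0.298 0.025 0.215]
20 1 0.085 [-16.4999  62.536  136.2409 173.7456  88.6601  87.8614] [0.3157 0.0219 0.1872]
20 1 0.215 [-16.4999  38.0103 136.68   173.0825  64.7274  90.6796] [0.3157 0.0219 0.3172]
20 -1 0.085 [-16.4999  62.536  136.2409 173.7456  88.6601 -92.1386] [0.3157 0.0219 0.1872]
20 -1 0.085 [-16.4999  62.536  136.2409 173.7456  88.6601 -92.1386] [0.3157 0.0219 0.1872]
20 -1 0.215 [-16.4999  38.0103 136.68   173.0825  64.7274 -89.3204] [0.3157 0.0219 0.3172]
20 -1 0.215 [-16.4999  38.0103 136.68   173.0825  64.7274 -89.32
[... 1365 characters left out ...]
.6092] [ 0.4452 -0.0005  0.4738]
60 1 0.215 [ -14.4669   20.1637  110.7248    6.9941   19.3255 -100.6092] [ 0.4452 -0.0005  0.4738]
60 1 0.215 [ -14.4669   20.1637  110.7248    6.9941   19.3255 -100.6092] [ 0.4452 -0.0005  0.4738]
60 -1 0.085 [-14.4669  34.959  116.7951 125.9065   2.8517 -39.9458] [ 0.4452 -0.0005  0.3438]
60 -1 0.085 [-14.4669  34.959  116.7951 125.9065   2.8517 -39.9458] [ 0.4452 -0.0005  0.3438]
60 -1 0.085 [-14.4669  34.959  116.7951 125.9065   2.8517 -39.9458] [ 0.4452 -0.0005  0.3438]
60 -1 0.215 [-14.4669  20.1637 110.7248   6.9941  19.3255  79.3908] [ 0.4452 -0.0005  0.4738]
60 -1 0.215 [-14.4669  20.1637 110.7248   6.9941  19.3255  79.3908] [ 0.4452 -0.0005  0.4738]
```

```bash
cat >> k.py <<'E'
ye=np.array([.0291,.1677,0]);ye/=np.linalg.norm(ye);xe=np.array([ye[1],-ye[0],0])
mid=np.array([.5707,-.0223,0])
def Rt(t,sg=1):
    z=xe*np.cos(np.radians(t))-np.array([0,0,np.sin(np.radians(t))]);y=sg*ye
    return R.from_matrix(np.c_[np.cross(y,z),y,z])
E
python3 - <<'E'
from k import *
np.set_printoptions(precision=1,suppress=True)
for t in(20,25,30,35):
  for dx,h in((-.1,.085),(-.06,.085),(-.06,.15),(.02,.05)):
    q,e=ik(mid+xe*dx+[0,0,h],Rt(t,1),[-16,52,134,174,66,89]);print(t,dx,h,q,round(e,4))
q0=np.array([51.29,22.47,77.76,-7.45,99.2,-21.25])
for sg,q6 in((1,89),(-1,-91)):
  q1,e=ik(mid+xe*-.08+[0,0,.11],Rt(30,sg),[-16,52,134,174,66,q6])
  print(sg,q1,e)
  for s in np.linspace(0,1,9):
    a=fk(q0+s*(q1-q0),P);print(q0+s*(q1-q0),a[0]*1e3,a[2]*1e3,a[1].as_matrix()[:,2])
E
```

```text
20 -0.1 0.085 [  5.5  70.1 140.  209.4  97.6  99.9] 0.24
20 -0.06 0.085 [ -4.8  66.6 140.  193.   95.   93.1] 0.1576
20 -0.06 0.15 [ -6.2  45.  140.  191.4  68.1  87.8] 0.159
20 0.02 0.05 [-16.5  68.4 135.  173.7  93.2  87.3] 0.0
25 -0.1 0.085 [  1.3  55.8 140.  202.9  73.6  90.2] 0.1979
25 -0.06 0.085 [ -7.9  56.9 140.  188.1  77.2  89.4] 0.1446
25 -0.06 0.15 [-10.3  39.9 140.  184.8  58.1  87.5] 0.1245
25 0.02 0.05 [-16.3  63.5 134.6 174.1  83.   88. ] 0.0
30 -0.1 0.085 [ -4.7  47.8 140.  194.5  58.7  86.4] 0.1721
30 -0.06 0.085 [-11.4  51.3 140.  182.8  66.2  88.2] 0.1113
30 -0.06 0.15 [-13.3  36.9 140.  179.7  51.6  88.3] 0.0955
30 0.02 0.05 [-16.1  58.6 133.6 174.3  72.1  88.6] 0.0
35 -0.1 0.085 [ -9.2  43.6 140.  187.5  50.1  86. ] 0.1592
35 -0.06 0.085 [-13.9  47.9 140.  178.6  58.9  88.2] 0.0716
35 -0.06 0.15 [-15.4  34.8 140.  175.6  46.8  89.6] 0.0542
35 0.02 0.05 [-15.8  53.9 132.  174.4  60.9  89.3] 0.0
1 [ -9.3  43.2 140.  186.9  55.3  86.8] 0.1440309620785467
[ 51.3  22.5  77.8  -7.5  99.2 -21.2] [249.  426.5 350.1] [281.  527.7 629.4] [-0.1 -0.3 -0.9]
[43.7 25.1 85.5 1
[... 946 characters left out ...]
339.8 478.1 555.6] [-0.5 -0.1 -0.9]
[ 36.1  27.6  93.3  41.1  88.2 -39.2] [178.4 510.7 290.5] [381.4 415.7 488.2] [-0.7  0.3 -0.7]
[ 28.6  30.2 101.1  65.4  82.8 -48.2] [228.6 557.5 311.4] [404.1 346.2 428.9] [-0.6  0.7 -0.4]
[ 21.   32.8 108.9  89.7  77.3 -57.2] [340.8 561.6 326.8] [408.2 275.3 379.3] [-0.2  1.  -0.2]
[ 13.4  35.4 116.6 114.   71.8 -66.2] [477.  494.2 312.4] [395.3 208.2 340.7] [ 0.3  1.  -0.1]
[  5.9  38.  124.4 138.3  66.3 -75.2] [580.2 353.7 261.2] [368.9 149.1 313.8] [ 0.7  0.7 -0.2]
[ -1.7  40.6 132.2 162.6  60.8 -84.2] [600.6 170.8 185.9] [333.  100.8 299.1] [ 0.9  0.2 -0.4]
[ -9.3  43.2 140.  186.9  55.3 -93.2] [519.1  -2.6 113.5] [292.5  64.3 296.4] [ 0.8 -0.2 -0.6]
```

```bash
cat >> k.py <<'E'
def Rv(t,yaw,sg=1):  # tool y in the vertical plane
    c,s=np.cos(np.radians(yaw)),np.sin(np.radians(yaw));C,S=np.cos(np.radians(t)),np.sin(np.radians(t))
    z=np.array([c*C,s*C,-S]);y=sg*np.array([c*S,s*S,C]);return R.from_matrix(np.c_[np.cross(y,z),y,z])
E
python3 - <<'E'
from k import *
np.set_printoptions(precision=1,suppress=True)
for yaw in(-30,-40,-50):
 for t in(20,30):
  print(yaw,t)
  h=np.array([np.cos(np.radians(yaw)),np.sin(np.radians(yaw)),0])
  tip=mid+xe*.02
  for b,z in((-.09,.15),(-.09,.08),(0,.08),(0,.22)):
   for sg,q6 in((1,0),(-1,0)):
    q,e=ik(tip+h*b+[0,0,z],Rv(t,yaw,sg),[0,52,134,150,66,q6])
    if e<1e-3: print(sg,b,z,q,fk(q,P)[2]*1e3)
E
```

```text
-30 20
-1 -0.09 0.15 [ 10.   51.1 138.1 218.2  77.2   6. ] [269.3 159.7 252.2]
-1 -0.09 0.08 [ 10.   63.8 136.6 217.2  86.   12.9] [269.3 159.7 182.2]
-1 0 0.08 [  0.7  59.1 128.6 209.5  76.7   4. ] [347.3 114.7 182.2]
-1 0 0.22 [  0.7  36.5 129.  214.5  57.7  -8.7] [347.3 114.7 322.2]
-30 30
-1 -0.09 0.15 [  7.3  41.2 135.9 218.4  57.7  -2.1] [288.4 148.7 299.4]
-1 -0.09 0.08 [  7.3  54.4 136.  214.4  68.5   6.8] [288.4 148.7 229.4]
-1 0 0.08 [ -1.1  51.1 127.4 209.3  58.7  -0.8] [366.3 103.7 229.4]
-1 0 0.22 [ -1.1  29.4 125.2 221.7  39.  -19.3] [366.3 103.7 369.4]
-40 20
-1 -0.09 0.15 [ 17.5  47.8 128.7 238.6  68.2  -3.2] [306.4 212.6 252.2]
-1 -0.09 0.08 [ 17.5  58.7 127.5 235.8  73.4   5.5] [306.4 212.6 182.2]
-1 0 0.08 [  6.6  57.2 122.7 226.6  69.9  -0.1] [375.3 154.8 182.2]
-1 0 0.22 [  6.6  36.9 123.  234.4  57.1 -17.3] [375.3 154.8 322.2]
-40 30
-1 -0.09 0.15 [ 14.6  40.1 127.4 241.5  53.4 -12.6] [323.2 198.5 299.4]
-1 -0.09 0.08 [ 14.6  51.2 127.6 235.2  59.3  -1.2] [323.2 198.5 229.4]
-1 0 0.08 [  4.3  50.2 122.  227.9  54.6  -6.6] [392.2 140.6 229.4]
-1 0 0.22 [  4.3  30.6 120.1 244.   42.3 -30.5] [392.2 140.6 369.4]
-50 20
-1 -0.09 0.15 [ 21.6  46.9 119.2 257.   66.2 -14.4] [352.1 258.3 252.2]
-1 -0.09 0.08 [ 21.6  56.3 118.2 253.6  68.4  -5.5] [352.1 258.3 182.2]
-1 0 0.08 [ 10.6  56.1 116.1 243.4  66.3  -7.5] [409.9 189.4 182.2]
-1 0 0.22 [ 10.6  37.9 116.4 251.9  59.4 -26. ] [409.9 189.4 322.2]
-50 30
-1 -0.09 0.15 [ 18.8  40.6 118.7 261.8  54.6 -23.9] [366.2 241.4 299.4]
-1 -0.09 0.08 [ 18.8  50.  118.8 255.4  56.5 -12.6] [366.2 241.4 229.4]
-1 0 0.08 [  8.1  49.9 116.  246.4  53.4 -14.9] [424.1 172.5 229.4]
-1 0 0.22 [  8.1  32.3 114.2 261.9  48.  -39.1] [424.1 172.5 369.4]
```

```bash
python3 - <<'E'
from k import *
np.set_printoptions(precision=1,suppress=True)
for yaw in(10,20,30):
 for t in(20,30):
  print(yaw,t)
  h=np.array([np.cos(np.radians(yaw)),np.sin(np.radians(yaw)),0])
  tip=mid+xe*.02
  for b,z in((-.09,.15),(-.09,.08),(0,.08),(0,.22)):
   for sg,q6 in((1,0),(-1,0)):
    q,e=ik(tip+h*b+[0,0,z],Rv(t,yaw,sg),[-40,52,134,140,66,q6])
    if e<1e-3: print(sg,b,z,q,fk(q,P)[2]*1e3)
E
```

```text
10 20
-1 0 0.08 [-33.4  62.7 135.1 139.4  83.3 -12.2] [313.9 -74.5 182.2]
-1 0 0.22 [-33.4  36.9 135.6 134.4  64.6   5.8] [313.9 -74.5 322.2]
10 30
-1 0 0.08 [-30.7  53.  133.1 141.3  64.7  -4.4] [335.6 -70.7 229.4]
-1 0 0.22 [-30.7  28.3 130.7 127.5  45.4  19.2] [335.6 -70.7 369.4]
20 20
-1 0 0.08 [-39.   60.3 131.2 124.   76.2 -10.1] [ 326.6 -121.7  182.2]
-1 0 0.22 [-39.   36.5 131.6 116.6  64.2  11.3] [ 326.6 -121.7  322.2]
20 30
-1 -0.09 0.15 [-50.6  42.5 139.8 110.7  60.8  -2.5] [ 262.7 -145.   299.4]
1 -0.09 0.08 [-50.6  56.9 140.  117.2  66.7 162.7] [ 262.9 -145.3  229.4]
-1 -0.09 0.08 [-50.6  56.9 140.  117.2  66.7 -17.3] [ 262.9 -145.3  229.4]
-1 0 0.08 [-35.8  51.7 129.7 124.8  60.8  -1.3] [ 347.3 -114.2  229.4]
-1 0 0.22 [-35.8  28.9 127.4 108.8  49.2  26.1] [ 347.3 -114.2  369.4]
30 20
-1 -0.09 0.15 [-57.   49.1 133.4  93.9  70.2  -2.7] [ 269.3 -211.1  252.2]
-1 -0.09 0.08 [-57.   60.8 132.1  97.6  71.2 -13.7] [ 269.3 -211.1  182.2]
-1 0 0.08 [-42.3  58.  125.8 109.   71.2  -3.8] [ 347.3 -166.1  182.2]
-1 0 0.22 [-42.3  36.6 126.1 100.9  65.7  18.1] [ 347.3 -166.1  322.2]
30 30
-1 -0.09 0.15 [-53.1  40.5 131.7  92.3  59.4   9. ] [ 288.4 -200.1  299.4]
-1 -0.09 0.08 [-53.1  52.5 131.9  99.3  60.6  -5. ] [ 288.4 -200.1  229.4]
-1 0 0.08 [-39.1  50.6 124.8 108.3  58.5   5. ] [ 366.3 -155.1  229.4]
-1 0 0.22 [-39.1  29.9 122.8  93.2  54.1  31.9] [ 366.3 -155.1  369.4]
```

```bash
cat > plan.py <<'E'
from k import *
np.set_printoptions(precision=1,suppress=True)
t,yaw=25,30
tip=mid+xe*.015+ye*.015
pose=lambda dx,z:tip+xe*dx+[0,0,z]
E
python3 - <<'E'
from plan import *
g=[-45,50,130,95,60,0];Q={}
for k,dx,z in(("pre",-.07,.17),("low",-.07,.083),("in",0,.083),("top",0,.215)):
    Q[k],e=ik(pose(dx,z),Rv(t,yaw,-1),g);print(k,Q[k],round(e,4),fk(Q[k],P)[2]*1e3,pose(dx,z)*1e3)
q0=np.array([51.29,22.47,77.76,-7.45,99.2,-21.25]);q1=Q["pre"]
for s in np.linspace(0,1,11):
    q=q0+s*(q1-q0);a=fk(q,P);M=a[1].as_matrix();lo=min((a[0]+M@[x,y,z])[2] for x in(-.04,.04) for y in(-.095,.095) for z in(-.07,-.2))
    print(q,a[0]*1e3,a[2]*1e3,M[:,2],round(lo*1e3))
E
```

```text
pre [-45.8  42.3 137.5 104.2  65.    0.2] 0.0 [ 284.6 -133.5  296.3] [519.1   1.9 170. ]
low [-45.8  59.  137.3 110.7  69.9 -16.8] 0.0 [ 284.6 -133.5  209.3] [519.1   1.9  83. ]
in [-39.2  54.1 126.8 111.2  65.3  -1. ] 0.0 [ 353.5 -145.5  209.3] [588.  -10.1  83. ]
top [-39.2  33.6 126.  100.3  59.5  22.2] 0.0 [ 353.5 -145.5  341.3] [588.  -10.1 215. ]
[ 51.3  22.5  77.8  -7.5  99.2 -21.2] [249.  426.5 350.1] [281.  527.7 629.4] [-0.1 -0.3 -0.9] 382
[ 41.6  24.5  83.7   3.7  95.8 -19.1] [256.7 401.5 299.8] [360.1 467.5 572.3] [-0.3 -0.2 -0.9] 321
[ 31.9  26.4  89.7  14.9  92.4 -17. ] [263.5 384.5 265. ] [421.3 392.4 518.6] [-0.5 -0.  -0.8] 273
[ 22.2  28.4  95.7  26.   88.9 -14.8] [277.4 374.2 243.8] [462.  307.9 469.2] [-0.6  0.2 -0.8] 236
[ 12.5  30.4 101.7  37.2  85.5 -12.7] [304.4 365.1 233.2] [481.5 219.9 425. ] [-0.6  0.5 -0.6] 207
[  2.8  32.4 107.6  48.4  82.1 -10.5] [345.8 349.  228.7] [480.6 134.1 386.6] [-0.5  0.7 -0.5] 185
[ -6.9  34.4 113.6  59.5  78.7  -8.4] [398.  317.4 226. ] [461.6  55.3 354.6] [-0.2  0.9 -0.4] 167
[-16.6  36.3 119.6  70.7  75.2  -6.2] [452.4 264.9 220.8] [428.2 -12.5 329.3] [ 0.1  0.9 -0.4] 151
[-26.3  38.3 125.6  81.8  71.8  -4.1] [497.8 190.5 210.3] [384.6 -66.9 311.1] [ 0.4  0.9 -0.3] 137
[-36.1  40.3 131.6  93.   68.4  -2. ] [522.8  99.5 193.2] [ 335.3 -107.1  300.1] [ 0.6  0.7 -0.4] 124
[-45.8  42.3 137.5 104.2  65.    0.2] [519.1   1.9 170. ] [ 284.6 -133.5  296.3] [ 0.8  0.5 -0.4] 113
```

```bash
cat >> plan.py <<'E'
import json
def rows(poses,x,Rc):
    out=[]
    for xt,Rr in poses:
        d=np.round(Rc.inv().apply(xt-x)*1e3).astype(int);w=np.round((Rc.inv()*Rr).as_rotvec(),2)
        x=x+Rc.apply(d/1e3);Rc=Rc*R.from_rotvec(w);out.append([d.tolist(),(w+0).tolist()])
        if np.linalg.norm(d)>50 or np.linalg.norm(w)>.149:print("!!",d,w)
    for i in range(0,len(out),5):print(json.dumps(out[i:i+5]))
E
python3 - <<'E'
from plan import *
from rig import read_state
s=read_state();q0=s["joint_positions"]
q1,e=ik(pose(-.07,.17),Rv(t,yaw,-1),[-45,42,137,104,65,0])
rows([fk(q0+k*(q1-q0),P)[:2] for k in np.arange(1,26)/25],s["position"],R.from_matrix(s["tcp_rot"]))
E
```

```text
!! [-9  6 -1] [-0.   0.1  0.1]
!! [-7 10 -7] [-0.   0.1  0.1]
!! [ -5  11 -10] [-0.   0.1  0.1]
!! [ -3  13 -12] [-0.   0.1  0.1]
!! [ -1  16 -15] [-0.   0.1  0.1]
!! [  2  16 -17] [-0.   0.1  0.1]
!! [  3  19 -18] [-0.   0.1  0.1]
!! [  7  19 -20] [-0.1  0.1  0.1]
!! [  9  21 -22] [-0.   0.1  0.1]
!! [ 11  22 -22] [-0.1  0.1  0.1]
!! [ 14  22 -22] [-0.   0.1  0.1]
!! [ 17  23 -23] [-0.   0.1  0.1]
!! [ 19  23 -24] [-0.1  0.1  0.1]
!! [ 21  23 -23] [-0.   0.1  0.1]
!! [ 23  23 -22] [-0.   0.1  0.1]
!! [ 25  22 -22] [-0.   0.1  0.1]
!! [ 26  22 -22] [-0.   0.1  0.1]
[[[-6, -1, 24], [0.0, 0.11, 0.06]], [[-8, 0, 20], [-0.01, 0.1, 0.07]], [[-9, -1, 17], [0.0, 0.11, 0.07]], [[-9, 1, 14], [-0.02, 0.11, 0.08]], [[-10, 2, 10], [-0.01, 0.11, 0.08]]]
[[[-9, 3, 6], [-0.02, 0.11, 0.09]], [[-9, 5, 3], [-0.03, 0.11, 0.08]], [[-9, 6, -1], [-0.03, 0.11, 0.1]], [[-7, 8, -4], [-0.03, 0.11, 0.09]], [[-7, 10, -7], [-0.03, 0.12, 0.1]]]
[[[-5, 11, -10], [-0.04, 0.11, 0.1]], [[-3, 13, -12], [-0.04, 0.11, 0.1]], [[-1, 16, -15], [-0.04, 0.11, 0.1]], [[2, 16, -17], [-0.04, 0.12, 0.11]], [[3, 19, -18], [-0.04, 0.11, 0.1]]]
[[[7, 19, -20], [-0.05, 0.12, 0.11]], [[9, 21, -22], [-0.04, 0.11, 0.11]], [[11, 22, -22], [-0.05, 0.12, 0.11]], [[14, 22, -22], [-0.04, 0.11, 0.11]], [[17, 23, -23], [-0.04, 0.12, 0.11]]]
[[[19, 23, -24], [-0.05, 0.11, 0.12]], [[21, 23, -23], [-0.04, 0.12, 0.12]], [[23, 23, -22], [-0.04, 0.11, 0.12]], [[25, 22, -22], [-0.04, 0.11, 0.12]], [[26, 22, -22], [-0.03, 0.11, 0.12]]]
```

Using 30 rows keeps the turn inside the limit.

```bash
python3 - <<'E'
from plan import *
from rig import read_state
s=read_state();q0=s["joint_positions"]
q1,e=ik(pose(-.07,.17),Rv(t,yaw,-1),[-45,42,137,104,65,0])
rows([fk(q0+k*(q1-q0),P)[:2] for k in np.arange(1,31)/30],s["position"],R.from_matrix(s["tcp_rot"]))
E
```

```text
!! [ 22  18 -18] [-0.   0.1  0.1]
[[[-5, -1, 20], [0.0, 0.09, 0.05]], [[-7, 0, 18], [0.0, 0.09, 0.06]], [[-7, 0, 15], [-0.01, 0.09, 0.05]], [[-7, 0, 13], [-0.01, 0.09, 0.07]], [[-8, 1, 10], [-0.01, 0.09, 0.06]]]
[[[-8, 1, 8], [-0.01, 0.09, 0.07]], [[-8, 3, 6], [-0.02, 0.09, 0.07]], [[-8, 3, 3], [-0.02, 0.1, 0.07]], [[-7, 5, 0], [-0.02, 0.09, 0.08]], [[-7, 6, -2], [-0.03, 0.09, 0.08]]]
[[[-6, 7, -4], [-0.02, 0.09, 0.08]], [[-5, 8, -6], [-0.03, 0.1, 0.08]], [[-4, 10, -8], [-0.03, 0.09, 0.08]], [[-3, 11, -10], [-0.03, 0.1, 0.08]], [[-1, 12, -11], [-0.04, 0.09, 0.09]]]
[[[0, 13, -13], [-0.03, 0.09, 0.08]], [[2, 14, -15], [-0.04, 0.1, 0.09]], [[3, 16, -15], [-0.03, 0.09, 0.09]], [[6, 16, -17], [-0.04, 0.1, 0.09]], [[7, 17, -17], [-0.04, 0.1, 0.09]]]
[[[9, 18, -18], [-0.03, 0.09, 0.09]], [[11, 18, -19], [-0.04, 0.1, 0.09]], [[12, 18, -19], [-0.04, 0.09, 0.1]], [[15, 19, -19], [-0.03, 0.1, 0.09]], [[16, 19, -19], [-0.04, 0.1, 0.1]]]
[[[17, 20, -19], [-0.03, 0.09, 0.09]], [[19, 18, -19], [-0.04, 0.1, 0.1]], [[21, 19, -18], [-0.03, 0.09, 0.1]], [[21, 19, -18], [-0.03, 0.09, 0.1]], [[22, 18, -18], [-0.04, 0.1, 0.11]]]
```

Request:
drive_tool(motion=[[[-5, -1, 20], [0.0, 0.09, 0.05]], [[-7, 0, 18], [0.0, 0.09, 0.06]], [[-7, 0, 15], [-0.01, 0.09, 0.05]], [[-7, 0, 13], [-0.01, 0.09, 0.07]], [[-8, 1, 10], [-0.01, 0.09, 0.06]]])

```text
time_s: 1.6
position: [0.2599, 0.3879, 0.2773]
tcp_rot: [[-0.695, 0.54, -0.475], [0.649, 0.755, -0.091], [0.31, -0.372, -0.875]]
force: [0.3, 0.3, -0.0]
opening: 0.008
grasp_force: 0.0
```

Request:
drive_tool(motion=[[[-8, 1, 8], [-0.01, 0.09, 0.07]], [[-8, 3, 6], [-0.02, 0.09, 0.07]], [[-8, 3, 3], [-0.02, 0.1, 0.07]], [[-7, 5, 0], [-0.02, 0.09, 0.08]], [[-7, 6, -2], [-0.03, 0.09, 0.08]]])

```text
time_s: 2.1
position: [0.2849, 0.3701, 0.2418]
tcp_rot: [[-0.185, 0.766, -0.616], [0.83, 0.457, 0.319], [0.526, -0.452, -0.72]]
force: [-0.5, 0.4, -0.5]
opening: 0.006
grasp_force: 0.0
```

Request:
drive_tool(motion=[[[-6, 7, -4], [-0.02, 0.09, 0.08]], [[-5, 8, -6], [-0.03, 0.1, 0.08]], [[-4, 10, -8], [-0.03, 0.09, 0.08]], [[-3, 11, -10], [-0.03, 0.1, 0.08]], [[-1, 12, -11], [-0.04, 0.09, 0.09]]])

```text
time_s: 2.6
position: [0.3463, 0.3475, 0.2307]
tcp_rot: [[0.407, 0.799, -0.442], [0.687, 0.051, 0.725], [0.602, -0.599, -0.529]]
force: [-0.3, -0.0, 0.1]
opening: 0.001
grasp_force: 0.0
```

```bash
python3 - <<'E'
from plan import *
from rig import read_state
s=read_state();q0=s["joint_positions"];a=fk(q0,P)
print(s["time_s"],q0,s["position"]*1e3,a[0]*1e3)
q1,e=ik(pose(-.07,.17),Rv(t,yaw,-1),[-45,42,137,104,65,0])
rows([fk(q0+k*(q1-q0),P)[:2] for k in np.arange(1,16)/15],s["position"],R.from_matrix(s["tcp_rot"]))
E
```

```text
2.6 [  1.8  33.2 107.   48.2  82.1 -10.9] [346.3 347.5 230.7] [356.6 342.6 223.6]
[[[-3, 25, -17], [-0.03, 0.09, 0.09]], [[1, 13, -14], [-0.04, 0.1, 0.08]], [[4, 15, -15], [-0.04, 0.09, 0.09]], [[5, 15, -17], [-0.03, 0.1, 0.09]], [[7, 16, -17], [-0.04, 0.09, 0.09]]]
[[[8, 17, -17], [-0.04, 0.1, 0.09]], [[11, 18, -18], [-0.03, 0.09, 0.09]], [[12, 18, -19], [-0.04, 0.1, 0.1]], [[14, 18, -19], [-0.03, 0.09, 0.09]], [[15, 19, -19], [-0.04, 0.1, 0.1]]]
[[[17, 18, -18], [-0.03, 0.09, 0.1]], [[18, 18, -19], [-0.04, 0.1, 0.09]], [[20, 19, -18], [-0.03, 0.09, 0.1]], [[21, 18, -18], [-0.03, 0.09, 0.11]], [[22, 17, -18], [-0.03, 0.09, 0.1]]]
```

```bash
python3 - <<'E'
from rig import read_state
s=read_state()
a=open('k.py').read()
a=a.replace("]\ndef fk",",\n(%r,%r)]\ndef fk"%(s["joint_positions"].tolist(),s["position"].tolist()),1).replace("d,a2,a3,e,L,o=p","d,a2,a3,e,L,o,a1=p").replace("np.array([0,0,d])+A",'r("z",0).apply([a1,0,d])+A').replace(".25,.111])",".25,.111,0])").replace("[.02*p[3]]","[.002*p[3]]")
open('k.py','w').write(a)
E
python3 - <<'E'
from plan import *
from rig import read_state
print(P*1e3,f.fun*1e3)
s=read_state();q0=s["joint_positions"];a=fk(q0,P)
q1,e=ik(pose(-.07,.17),Rv(t,yaw,-1),[-45,42,137,104,65,0]);print(q1,e)
rows([fk(q0+k*(q1-q0),P)[:2] for k in np.arange(1,16)/15],s["position"],R.from_matrix(s["tcp_rot"]))
E
```

```text
[274.2 588.  391.7 114.1 305.5 111.    0. ] [-0.   0.   0.   0.  -0.  -0.   0.  -0.   0.   0.  -0.  -0.   0.2]
[-47.   45.5 136.7 104.   65.5  -2.4] 1.3357370765021415e-14
[[[0, 13, -13], [-0.03, 0.09, 0.09]], [[2, 14, -14], [-0.04, 0.1, 0.08]], [[4, 16, -15], [-0.03, 0.1, 0.09]], [[6, 16, -16], [-0.04, 0.09, 0.09]], [[7, 17, -17], [-0.03, 0.1, 0.09]]]
[[[9, 18, -18], [-0.04, 0.09, 0.09]], [[11, 18, -18], [-0.04, 0.1, 0.09]], [[13, 19, -19], [-0.03, 0.1, 0.09]], [[14, 19, -19], [-0.04, 0.09, 0.1]], [[17, 19, -19], [-0.04, 0.1, 0.09]]]
[[[17, 19, -18], [-0.03, 0.09, 0.1]], [[19, 19, -19], [-0.04, 0.1, 0.1]], [[21, 19, -18], [-0.03, 0.09, 0.1]], [[21, 19, -18], [-0.03, 0.09, 0.1]], [[23, 18, -18], [-0.04, 0.09, 0.1]]]
```

The kinematic model now fits to under 1 µm. I'll carry on along the path.

Request:
drive_tool(motion=[[[0, 13, -13], [-0.03, 0.09, 0.09]], [[2, 14, -14], [-0.04, 0.1, 0.08]], [[4, 16, -15], [-0.03, 0.1, 0.09]], [[6, 16, -16], [-0.04, 0.09, 0.09]], [[7, 17, -17], [-0.03, 0.1, 0.09]]])

```text
time_s: 3.1
position: [0.435, 0.2849, 0.2249]
tcp_rot: [[0.83, 0.557, -0.013], [0.218, -0.303, 0.928], [0.513, -0.773, -0.373]]
force: [0.1, 0.4, -0.2]
opening: 0.006
grasp_force: 0.0
```

Request:
drive_tool(motion=[[[9, 18, -18], [-0.04, 0.09, 0.09]], [[11, 18, -18], [-0.04, 0.1, 0.09]], [[13, 19, -19], [-0.03, 0.1, 0.09]], [[14, 19, -19], [-0.04, 0.09, 0.1]], [[17, 19, -19], [-0.04, 0.1, 0.09]]])

```text
time_s: 3.6
position: [0.5104, 0.1611, 0.2063]
tcp_rot: [[0.873, 0.102, 0.477], [-0.393, -0.433, 0.811], [0.289, -0.896, -0.338]]
force: [1.1, -0.1, 0.6]
opening: 0.005
grasp_force: 0.0
```

Request:
drive_tool(motion=[[[17, 19, -18], [-0.03, 0.09, 0.1]], [[19, 19, -19], [-0.04, 0.1, 0.1]], [[21, 19, -18], [-0.03, 0.09, 0.1]], [[21, 19, -18], [-0.03, 0.09, 0.1]], [[23, 18, -18], [-0.04, 0.09, 0.1]]])

```text
time_s: 4.1
position: [0.5202, 0.0017, 0.1692]
tcp_rot: [[0.502, -0.37, 0.782], [-0.865, -0.215, 0.454], [-0.0, -0.904, -0.428]]
force: [0.8, 0.1, 0.7]
opening: 0.005
grasp_force: 0.0
```

```bash
python3 - <<'E'
from plan import *
from rig import read_state,capture
import cv2
cv2.imwrite("pics/s2.png",capture("side")[:,:,::-1])
s=read_state();x=s["position"];Rc=R.from_matrix(s["tcp_rot"])
print(s["time_s"],s["joint_positions"],x*1e3,s["force"]);print(s["tcp_rot"].round(3),(Rc.inv()*Rv(t,yaw,-1)).as_rotvec().round(3))
T=Rv(t,yaw,-1)
rows([(pose(-.07,z),T) for z in(.15,.13,.11,.095,.083)]+[(pose(d,.083),T) for d in(-.055,-.04,-.025,-.012,0)],x,Rc)
E
```

```text
4.15 [-46.9  45.2 136.4 104.1  64.9  -1.6] [519.9  -1.  168.5] [ 0.7 -0.5 -0.7]
[[ 0.5 -0.4  0.8]
 [-0.9 -0.2  0.4]
 [-0.  -0.9 -0.4]] [ 0. -0. -0.]
[[[-3, 16, 9], [0.01, 0.0, 0.0]], [[0, 19, 8], [0.0, 0.0, 0.0]], [[0, 18, 8], [0.0, 0.0, 0.0]], [[0, 13, 7], [0.0, 0.0, 0.0]], [[0, 11, 5], [0.0, 0.0, 0.0]]]
[[[10, -5, 10], [0.0, 0.0, 0.0]], [[9, -5, 11], [0.0, 0.0, 0.0]], [[10, -5, 10], [0.0, 0.0, 0.0]], [[8, -4, 9], [0.0, 0.0, 0.0]], [[8, -4, 9], [0.0, 0.0, 0.0]]]
```

View pics/s2.png

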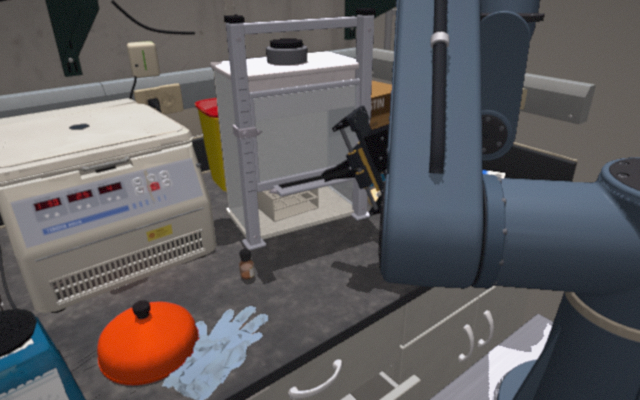

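The gripper is in front of the lip with its tip at about (277,188), and its 190 mm body stands upright as I assumed. The clip at (245,131) and the vial at (247,265) haven't moved. Next I lower it, then move it under the lip.

Request:
drive_tool(motion=[[[-3, 16, 9], [0.01, 0.0, 0.0]], [[0, 19, 8], [0.0, 0.0, 0.0]], [[0, 18, 8], [0.0, 0.0, 0.0]], [[0, 13, 7], [0.0, 0.0, 0.0]], [[0, 11, 5], [0.0, 0.0, 0.0]]])

```text
time_s: 4.65
position: [0.5205, 0.0067, 0.0836]
tcp_rot: [[0.508, -0.358, 0.783], [-0.862, -0.213, 0.461], [0.002, -0.909, -0.417]]
force: [0.3, -0.2, -0.3]
opening: 0.005
grasp_force: 0.0
```

Request:
drive_tool(motion=[[[10, -5, 10], [0.0, 0.0, 0.0]], [[9, -5, 11], [0.0, 0.0, 0.0]], [[10, -5, 10], [0.0, 0.0, 0.0]], [[8, -4, 9], [0.0, 0.0, 0.0]], [[8, -4, 9], [0.0, 0.0, 0.0]]])

```text
time_s: 5.15
position: [0.5904, -0.0045, 0.0855]
tcp_rot: [[0.508, -0.358, 0.784], [-0.862, -0.214, 0.46], [0.003, -0.909, -0.417]]
force: [-0.2, -0.0, -0.4]
opening: 0.006
grasp_force: 0.0
```

```bash
python3 - <<'E'
from plan import *
from rig import read_state,capture
import cv2
for n in("side","top"):cv2.imwrite(f"pics/{n}3.png",capture(n)[:,:,::-1])
a=cv2.imread("pics/side3.png")[90:260,220:420];b=cv2.imread("pics/top3.png")[80:250,220:420]
cv2.imwrite("pics/c3.png",cv2.resize(cv2.hconcat([a,b]),None,fx=2,fy=2,interpolation=cv2.INTER_CUBIC))
s=read_state();x=s["position"]
print(s["time_s"],x*1e3,pose(0,.083)*1e3,s["force"]);print(s["tcp_rot"].round(3))
print(proj("side",x) if 0 else "")
E
```

```text
5.25 [591.2  -4.8  85.8] [588.  -10.1  83. ] [-0.3 -0.4 -0.3]
[[ 0.5 -0.4  0.8]
 [-0.9 -0.2  0.5]
 [ 0.  -0.9 -0.4]]
```

View pics/c3.png

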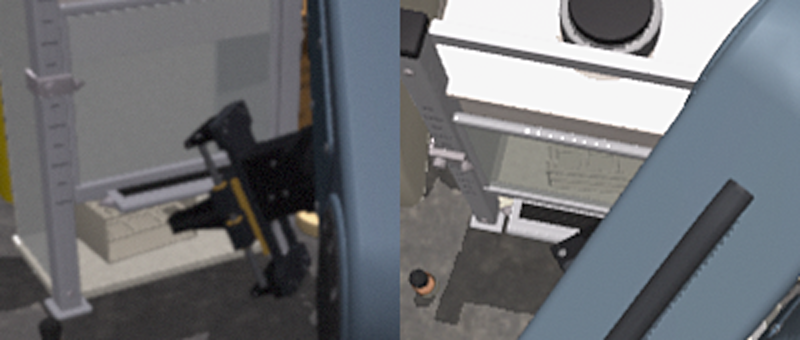

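The fingertip is under the middle of the lip and clear of it, at about (172,220) in the left crop. The body's upper end stays in front of the pane. Now I push up.

Request:
drive_tool(motion=[[[0, -9, -4], [0, 0, 0]], [[0, -9, -4], [0, 0, 0]], [[0, -5, -2], [0, 0, 0]], [[0, -5, -2], [0, 0, 0]], [[0, -5, -2], [0, 0, 0]]])

```text
time_s: 5.75
position: [0.5899, -0.0038, 0.1207]
tcp_rot: [[0.507, -0.36, 0.783], [-0.862, -0.211, 0.461], [-0.001, -0.909, -0.418]]
force: [-5.6, -3.2, -1.8]
opening: 0.003
grasp_force: 3.0
```

Request:
drive_tool(motion=[[[0, -5, -2], [0, 0, 0]], [[0, -5, -2], [0, 0, 0]], [[0, -5, -2], [0, 0, 0]], [[0, -5, -2], [0, 0, 0]], [[0, 0, 0], [0, 0, 0]]])

```text
time_s: 6.25
position: [0.5906, -0.0028, 0.1429]
tcp_rot: [[0.508, -0.359, 0.783], [-0.862, -0.211, 0.462], [-0.0, -0.909, -0.417]]
force: [-6.1, -1.6, -0.6]
opening: 0.008
grasp_force: 2.1
```

```bash
python3 - <<'E'
from plan import *
from rig import read_state,capture
import cv2
cv2.imwrite("pics/side4.png",capture("side")[:,:,::-1])
a=cv2.imread("pics/side4.png")[90:260,220:380];cv2.imwrite("pics/c4.png",cv2.resize(a,None,fx=3.5,fy=3.5,interpolation=cv2.INTER_CUBIC))
s=read_state();x=s["position"]
print(s["time_s"],x*1e3,s["force"])
E
```

```text
6.3 [590.7  -2.7 142.8] [-5.1 -0.6 -1.4]
```

View pics/c4.png

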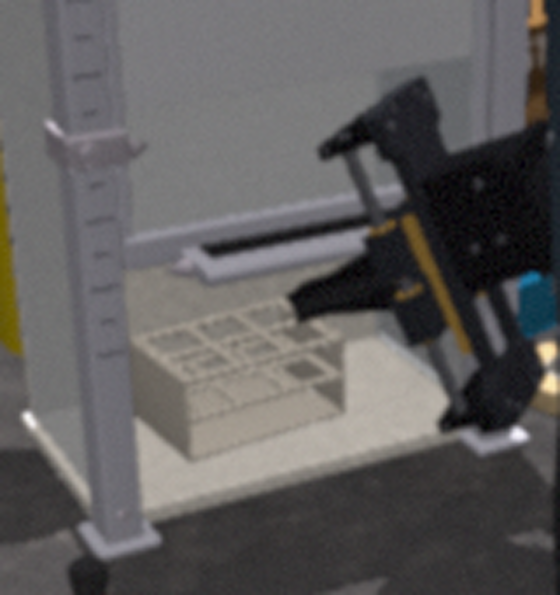

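```bash
cat > z.py <<'E'
from h import *
from k import mid,xe,ye
def zp(row,off=.022):   # pointer height from its row in the side picture
    X=mid+ye*.101+xe*off; z=np.linspace(.08,.32,2401)
    v=np.array([proj("side",X+[0,0,a])[1] for a in z]);return z[np.argmin(abs(v-row))],proj("side",X+[0,0,z[np.argmin(abs(v-row))]])
def col(z,off=.022): return proj("side",mid+ye*.101+xe*off+[0,0,z])
E
python3 - <<'E'
from z import *
for o in(.015,.022,.03):
    print(o,zp(110+322/4-.4,o),zp(90+266/3.5-.4,o),col(.251,o))
E
```

```text
0.015 (np.float64(0.1306), array([270.22092039, 190.08081645])) (np.float64(0.1828), array([268.6521381 , 165.58470919])) [266.473557   131.56676013]
0.022 (np.float64(0.1276), array([268.95358511, 190.12166487])) (np.float64(0.1803), array([267.34817604, 165.57696289])) [265.05645449 130.53939937]
0.03 (np.float64(0.1243), array([267.52450327, 190.10975727])) (np.float64(0.1774), array([265.88297477, 165.58856399])) [263.45914911 129.38139644]
```

Request:
drive_tool(motion=[[[0, -5, -2], [0, 0, 0]], [[0, -5, -2], [0, 0, 0]], [[0, -5, -2], [0, 0, 0]], [[0, -5, -3], [0, 0, 0]], [[0, -5, -2], [0, 0, 0]]])

```text
time_s: 6.8
position: [0.5908, -0.0026, 0.1695]
tcp_rot: [[0.508, -0.36, 0.783], [-0.862, -0.211, 0.462], [-0.001, -0.909, -0.418]]
force: [-7.1, -1.8, -2.9]
opening: 0.008
grasp_force: 3.2
```

Request:
drive_tool(motion=[[[0, -5, -2], [0, 0, 0]], [[0, -5, -3], [0, 0, 0]], [[0, -5, -2], [0, 0, 0]], [[0, -5, -2], [0, 0, 0]], [[0, -5, -3], [0, 0, 0]]])

```text
time_s: 7.3
position: [0.5905, -0.0027, 0.1972]
tcp_rot: [[0.508, -0.36, 0.783], [-0.861, -0.211, 0.462], [-0.001, -0.909, -0.417]]
force: [-3.1, 0.6, -3.2]
opening: 0.005
grasp_force: 2.2
```

Request:
drive_tool(motion=[[[0, -5, -2], [0, 0, 0]], [[0, 0, 0], [0, 0, 0]]])

```text
time_s: 7.5
position: [0.5911, -0.0024, 0.2036]
tcp_rot: [[0.508, -0.357, 0.784], [-0.861, -0.212, 0.462], [0.001, -0.91, -0.415]]
force: [-5.1, -0.8, -1.2]
opening: 0.009
grasp_force: 2.0
```

```bash
python3 - <<'E'
from plan import *
from rig import read_state,capture
import cv2
a=capture("side")[90:210,220:380,::-1];b=capture("top")[80:200,220:380,::-1]
cv2.imwrite("pics/c5.png",cv2.resize(a,None,fx=5,fy=5,interpolation=cv2.INTER_CUBIC));cv2.imwrite("pics/c5t.png",cv2.resize(b,None,fx=5,fy=5,interpolation=cv2.INTER_CUBIC))
s=read_state();x=s["position"]
print(s["time_s"],x*1e3,s["force"])
E
```

```text
7.6 [591.2  -2.4 203.5] [-4.3 -0.8 -0.3]
```

View pics/c5.png

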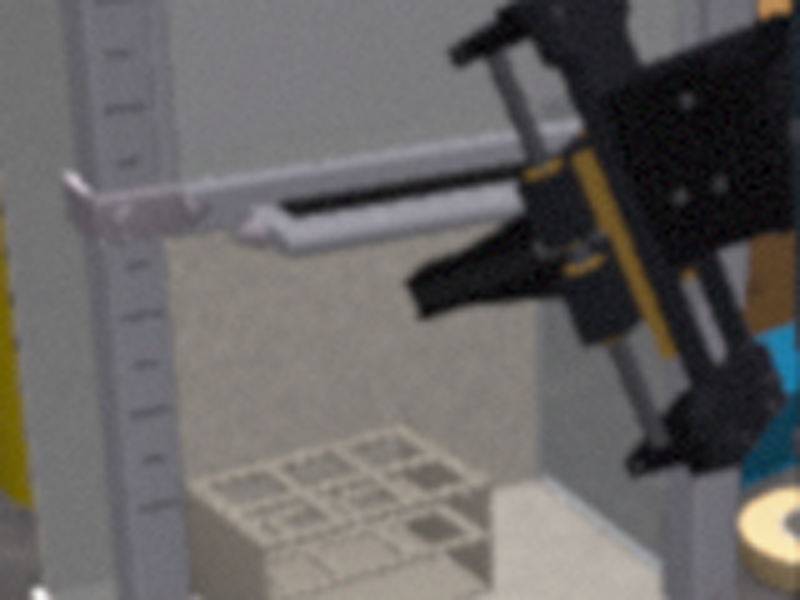

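The clip point is at about (205,208) in this crop and the pointer tip at about (238,233), so the window still has roughly 13 mm to rise. I'll check the top view to triangulate.

View pics/c5t.png

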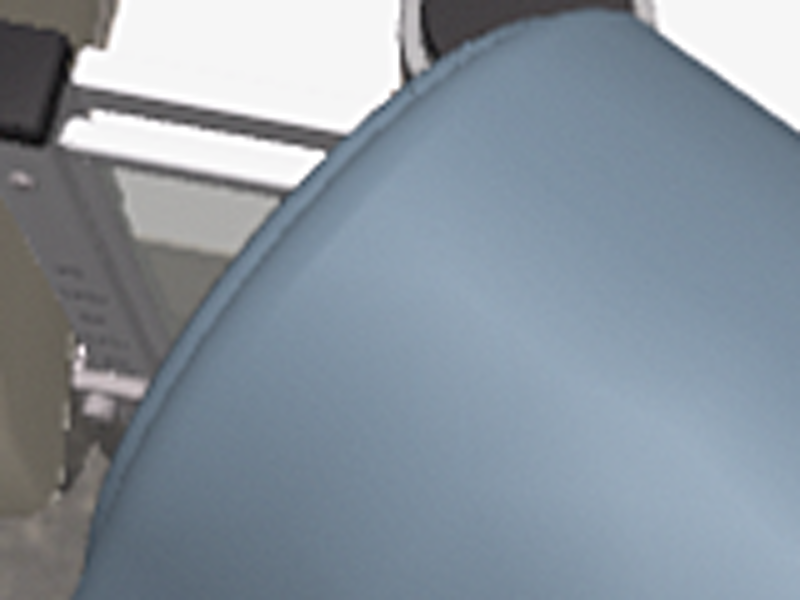

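The arm hides the pointer from the top camera. The side view and the TCP height agree on about 12–13 mm left, so I'll raise 12 mm, then drop clear and back out.

Request:
drive_tool(motion=[[[0, -4, -2], [0, 0, 0]], [[0, -4, -2], [0, 0, 0]], [[0, -3, -1], [0, 0, 0]], [[0, 0, 0], [0, 0, 0]], [[0, 0, 0], [0, 0, 0]]])

```text
time_s: 8.1
position: [0.5914, -0.0025, 0.2156]
tcp_rot: [[0.508, -0.357, 0.784], [-0.861, -0.212, 0.462], [0.001, -0.91, -0.415]]
force: [-6.8, -0.2, -1.0]
opening: 0.007
grasp_force: 2.5
```

Request:
drive_tool(motion=[[[0, 4, 2], [0, 0, 0]], [[0, 5, 2], [0, 0, 0]], [[0, 9, 4], [0, 0, 0]], [[0, 9, 4], [0, 0, 0]], [[0, 0, 0], [0, 0, 0]]])

```text
time_s: 8.6
position: [0.592, -0.0036, 0.1847]
tcp_rot: [[0.507, -0.358, 0.784], [-0.862, -0.21, 0.461], [0.0, -0.91, -0.415]]
force: [-0.4, 0.4, 0.1]
opening: 0.008
grasp_force: 0.4
```

```bash
python3 - <<'E'
from plan import *
from rig import read_state,capture
import cv2
a=capture("side")[100:180,220:320,::-1]
cv2.imwrite("pics/c6.png",cv2.resize(a,None,fx=7,fy=7,interpolation=cv2.INTER_CUBIC))
s=read_state();x=s["position"]
print(s["time_s"],x*1e3,s["force"])
E
```

```text
8.65 [592.   -3.7 184.9] [-0.7 -0.1  0.4]
```

View pics/c6.png

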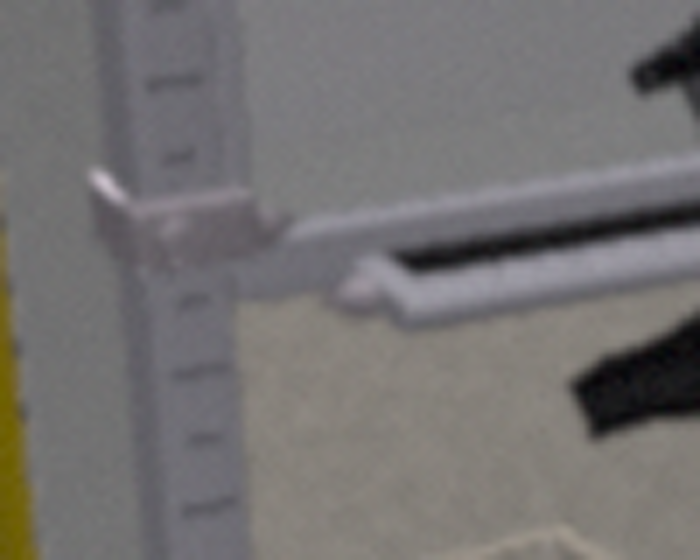

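The tip is now at about (328,291) in this crop and the clip point at about (292,218). The window came down about 20 mm with the hand, because the lip's front edge was jammed against the finger knuckle, which fits the horizontal force. I'll back off about 9 mm so only the sloping finger touches, push again, and this time leave straight backwards. I've used all ten views, so from here I'll track the pointer by template.

```bash
cat > track.py <<'E'
import cv2
from h import *
from k import mid,xe,ye
from rig import capture,read_state
A=cv2.imread("pics/side0.png"); X=mid+ye*.0956+xe*.02
Z=np.linspace(.09,.3,2101);V=np.array([proj("side",X+[0,0,z]) for z in Z])
zof=lambda r:np.interp(-r,-V[:,1],Z)
def find(tpl,img,x0,x1,y0,y1):
    m=cv2.matchTemplate(img[y0:y1,x0:x1],tpl,cv2.TM_CCOEFF_NORMED);_,s,_,(u,v)=cv2.minMaxLoc(m)
    d=0
    if 0<v<m.shape[0]-1:
        a,b,c=m[v-1:v+2,u];d=(a-c)/(2*(a-2*b+c))
    return x0+u,y0+v+d,s
def measure(img):
    r=[]
    for (x,y,w,h) in((266,184,24,14),(268,186,16,12),(272,183,14,14)):
        u,v,s=find(A[y:y+h,x:x+w],img,250,295,110,200);r.append((u-x,v-y,s))
    m=find(A[124:140,240:264],img,232,272,116,150)
    return r,m,[(zof(190.1+d[1])-zof(190.1))*1e3 for d in r]
def now(name):
    im=np.ascontiguousarray(capture("side")[:,:,::-1]);cv2.imwrite(f"pics/{name}.png",im)
    r,m,z=measure(im);s=read_state()
    print(np.round(r,2).tolist(),"clip",np.round(m,2),"rise mm",np.round(z,1),s["time_s"],(s["position"]*1e3).round(1),s["force"].round(1))
E
python3 - <<'E'
from track import *
r=measure(cv2.imread("pics/side4.png"));print(r[2],np.round(r[0],2).tolist())
print("eye",[(zof(v)-zof(190.1))*1e3 for v in(165.6,136.2,141.2)]);now("side7")
E
```

```text
[np.float64(52.821135178918595), np.float64(53.517140253743655), np.float64(52.94741290005411)] [[-1.0, -24.58, 0.93], [-2.0, -24.91, 0.91], [-2.0, -24.64, 0.94]]
eye [np.float64(52.65469189331426), np.float64(112.37916713193172), np.float64(102.47510142130616)]
[[-3.0, -48.81, 0.95], [-3.0, -49.15, 0.92], [-3.0, -48.87, 0.96]] clip [240.   123.97   0.91] rise mm [102.3 103.  102.4] 8.7 [592.1  -3.8 185.1] [ 0.4  0.1 -0.8]
```

Request:
drive_tool(motion=[[[-3, 2, -3], [0, 0, 0]], [[-3, 1, -3], [0, 0, 0]], [[0, 0, 0], [0, 0, 0]]])

```text
time_s: 9.0
position: [0.5823, -0.0014, 0.1852]
tcp_rot: [[0.507, -0.358, 0.784], [-0.862, -0.211, 0.461], [0.0, -0.909, -0.416]]
force: [0.1, 0.2, 0.3]
opening: 0.004
grasp_force: 0.0
```

```bash
python3 -c "
from track import *;now('side8')"
```

```text
[[-3.0, -48.81, 0.95], [-3.0, -49.14, 0.92], [-3.0, -48.87, 0.96]] clip [240.   123.97   0.91] rise mm [102.3 102.9 102.4] 9.05 [582.6  -1.7 185.2] [ 0.4  0.5 -0.8]
```

Request:
drive_tool(motion=[[[0, -4, -2], [0, 0, 0]], [[0, -5, -2], [0, 0, 0]], [[0, -4, -2], [0, 0, 0]], [[0, -4, -2], [0, 0, 0]], [[0, 0, 0], [0, 0, 0]]])

```text
time_s: 9.55
position: [0.5825, -0.0016, 0.2044]
tcp_rot: [[0.508, -0.357, 0.784], [-0.862, -0.213, 0.461], [0.002, -0.91, -0.415]]
force: [-1.0, 0.3, -0.8]
opening: 0.004
grasp_force: 0.5
```

```bash
python3 -c "
from track import *;now('side9')"
```

```text
[[-3.0, -51.1, 0.95], [-3.0, -51.4, 0.89], [-3.0, -51.11, 0.96]] clip [240.   124.11   0.88] rise mm [106.8 107.4 106.9] 9.6 [582.6  -1.6 204.3] [-1.  -0.3  0.2]
```

Contact is on the finger slope now and the window is lifting, 18 mm left to go.

Request:
drive_tool(motion=[[[0, -4, -2], [0, 0, 0]], [[0, -4, -2], [0, 0, 0]], [[0, -4, -2], [0, 0, 0]], [[0, -4, -2], [0, 0, 0]], [[0, 0, 0], [0, 0, 0]]])

```text
time_s: 10.1
position: [0.5821, -0.0018, 0.2226]
tcp_rot: [[0.508, -0.356, 0.785], [-0.862, -0.212, 0.461], [0.002, -0.91, -0.414]]
force: [-0.5, 0.7, -0.8]
opening: 0.007
grasp_force: 0.5
```

```bash
python3 -c "
from track import *;now('side10')"
```

```text
[[-3.0, -60.14, 0.94], [-4.0, -60.57, 0.88], [-3.0, -60.11, 0.95]] clip [240.   123.87   0.85] rise mm [124.6 125.4 124.5] 10.15 [582.2  -1.9 222.5] [-0.7  0.9 -0.4]
```

The rise is 125 mm, and along the lip line the pointer row matches the clip point row (130.9 against 131.1). Now straight back out.

Request:
drive_tool(motion=[[[-3, 2, -3], [0, 0, 0]], [[-6, 3, -7], [0, 0, 0]], [[-8, 4, -8], [0, 0, 0]], [[-8, 4, -8], [0, 0, 0]], [[-8, 4, -8], [0, 0, 0]]])

```text
time_s: 10.65
position: [0.5318, 0.0073, 0.2205]
tcp_rot: [[0.507, -0.357, 0.784], [-0.862, -0.211, 0.461], [0.001, -0.91, -0.415]]
force: [-0.4, -0.3, 0.5]
opening: 0.006
grasp_force: 0.0
```

Request:
drive_tool(motion=[[[0, 0, 0], [0, 0, 0]], [[0, 0, 0], [0, 0, 0]], [[0, 0, 0], [0, 0, 0]]])

```text
time_s: 10.95
position: [0.5331, 0.0067, 0.2204]
tcp_rot: [[0.507, -0.357, 0.785], [-0.862, -0.212, 0.46], [0.002, -0.91, -0.415]]
force: [-0.5, -0.1, 0.2]
opening: 0.003
grasp_force: 0.0
```

```bash
python3 -c "
from track import *;now('side11')
im=np.ascontiguousarray(capture('top')[:,:,::-1]);T=cv2.imread('pics/top0.png')
for n,(x,y,w,h) in dict(vial=(220,210,24,26),ptr=(268,182,14,10),clip=(232,150,26,16)).items(): print(n,x,y,find(T[y:y+h,x:x+w],im,x-15,x+w+15,y-60 if n=='ptr' else y-15,y+h+15))"
```

```text
[[-3.0, -60.14, 0.93], [-4.0, -60.55, 0.88], [-3.0, -60.11, 0.95]] clip [240.   123.89   0.85] rise mm [124.6 125.4 124.5] 11.0 [533.1   6.8 220.4] [ 0.  -0.4  1.1]
vial 220 210 (220, np.float32(210.00624), 0.9979150295257568)
ptr 268 182 (261, np.float32(162.89897), 0.6738200187683105)
clip 232 150 (232, np.float32(150.00195), 0.9326618909835815)
```

```bash
python3 -c "
from rig import *;print(hand_in())"
```

```text
the job is handed in; nothing more can be done
None
```

I pushed the window up about 125 mm, so its tab measures level with the clip point to an estimated 3 mm, and it stayed put once the hand was clear; the clip and vial hadn't moved, the beaker, tape roll and petri dish weren't re-checked, and the job is handed in with no verdict returned.

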